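# Take the squeeze-tab safety cap off the hardener jar

## Task

Take the safety cap off the clamped jar: squeeze its two side tabs in, and with both kept in turn the cap anticlockwise (seen from above) until you feel it come up against its stop, ease off the twist, then lift it straight off and set it upright, the same way up, inside the shallow round resin dish. Do not force the cap against the jar, either by twisting hard on the stop or by pulling before it is free, do not drop the cap, and leave the things standing around as they are.

Things in the scene. Friction and masses are not known exactly. Their poses are not given: they have to be found in the camera images.
- jar: Fixed white jar, 80 mm in diameter, shoulder 72 mm above the bench, held between two aluminium jaws (46 mm high) of a clamp with a 150 x 100 x 10 mm steel base. Origin: on the jar's axis at bench height, z up; the tabs of the closed cap lie on its y axis. Hidden in the cap is a 28 mm neck, 26 mm high, with two bayonet ears whose angle differs from jar to jar and cannot be seen.
- jar_shoulder (a point): Centre of the jar's flat shoulder, 72 mm above the bench. Beside each tab two catch posts stand 7 mm above the shoulder, 24 mm apart, 26 to 32 mm from the axis; they stop a tab that is not squeezed in by 5 mm or more. The contact force between cap and jar must stay below 70 N: a hard twist on a stop or a hard pull on the held cap breaks this.
- cap_centre (a point): On the axis of the loose grey cap (about 0.1 kg), 20 mm above its underside; z up. The cap is 43 mm high with a 49 mm round body; on the jar its underside is 2 mm above the shoulder. Tabs at +y and -y: flat upright plates 18 mm wide (along x), 1 to 34 mm above the underside, outer faces 62 mm apart at rest, 49 mm squeezed. Keep fingertips 8 mm or more above the underside.
- cap_top (a point): Centre of the cap's top, 41 mm above its underside. With both tabs in, the cap turns anticlockwise from above against a light drag (under 0.1 N m) by 0.6 to 1.5 rad, differing by jar, to a solid stop. 0.2 N m above the drag is plenty to feel it. From the stop to 0.1 rad before it the cap lifts off under 6 N once the twist is eased; a twist left on the stop jams it, and elsewhere lugs hold it down. A sprung liner pushes it up, 3 N.
- tab_a (a joint): How far the tab at the cap's +y side is squeezed in, m: 0 at rest, 0.0065 fully in. It is sprung: 2.4 N to start, 10 N fully in; a grip of about 30 N holds both tabs in for turning. It comes out again when let go.
- tab_b (a joint): The same for the tab at the cap's -y side.
- dish_floor (a point): Centre of the inner floor (6 mm above the bench) of the shallow round pale resin dish, loose, 162 mm across and 37 mm high, inner width about 135 mm, open at the top.
- cup_steel: Bystander: turned steel cup, 60 mm across, 52 mm high, loose; origin at the centre of its underside.
- bottle_flux: Bystander: small bottle with black cap, 32 mm across, 75 mm high, loose; origin at the centre of its underside.
- cup_mould: Bystander: clear cast resin cup, 54 mm across, 36 mm high, loose; origin at the centre of its underside.
Not all that is in view belongs to the job. There is more than one size of the part that bears dish_floor; the job needs the larger.

How it is judged:
On the way, in this order (a step that is already met when the one before it is completed fails the run):
1. both tabs of the cap are squeezed in together while it is on the jar (value of joint each of tab_a, tab_b above 0.0045 m and distance between cap_centre and jar_shoulder below 0.03 m), for 0.1 s.
2. the cap is lifted clear of the jar's neck, upright (z of cap_centre in the frame of jar_shoulder above 0.055 m and angle between cap_centre's own z axis and vertical below 0.35 rad), for 0.1 s.
At the end, for the whole second after the job is handed in: The cap stands upright (within about 9 degrees, same way up) on the floor of the dish, its axis within 42 mm of the dish's centre, at rest and let go; the dish stands level on the bench (horizontal distance between cap_centre and dish_floor below 0.042 m and z of cap_centre in the frame of dish_floor between 0.012 and 0.026 m and angle between cap_centre's own z axis and vertical below 0.15 rad and linear speed of each of cap, dish below 0.02 m/s and angle between dish_floor's own z axis and vertical below 0.1 rad and contact force between the fingers and cap below 0.1 N); the robot touches nothing.
It fails at once if the cap is forced against the jar: contact force between them reaches 70 N (contact force between cap and jar above 70 N).
It fails at once if the cap is dropped: it falls faster than 0.6 m/s with no finger on it (linear speed of cap above 0.6 m/s and contact force between the fingers and cap below 0.05 N).
It fails at once if the steel cup, the bottle or the resin cup is pushed more than 30 mm or tipped over (distance of any of cup_steel, bottle_flux, cup_mould from where it was at the start of the episode above 0.03 m or angle between any of cup_steel, bottle_flux, cup_mould's own z axis and vertical above 0.5 rad).
It also fails if it takes over 67 s, if anything falls off the work surface, if the arm or the gripper's body presses on something with over 40 N, if the wrist force passes 120 N, or if a joint passes its speed limit or range.

## Robot

A 7-joint arm with a two-finger parallel gripper is mounted at the origin on a cart in front of the work surface, level with it; the furniture and walls round the work are solid. World frame = base frame: x ahead of the robot, y to its left, z up, the work surface at z = 0. Lengths are in m, angles in rad, forces in N, time in s.
With the tool pointing down it reaches from about 0.4 to 0.85 m from the base axis. Payload 10.4 kg.
Tool frame: the origin (TCP) lies midway between the tips of the shut fingers; the grasp point (between the pads) lies 19 mm behind it; z points along the fingers, y is the direction in which the jaws open and shut (so a half turn about z gives the same grasp; the last joint's range is limited). The gripper opens to 85 mm and grips with 20 to 120 N. Pads are 22 mm wide; open, the fingers measure 114 mm over their backs; the gripper's body (76 mm by 85 mm) begins 54 mm behind the grasp point. The pads swing forward as they close: fully open they stand 13 mm farther back than shut.
Start: joints at [-1.175, 0.332, -0.065, 1.46, 0.022, 1.35, -0.088], TCP at [0.254, 0.571, 0.231] pointing down, gripper open.
Joint ranges: [-2.6, 2.6], [-0.5, 2.12], [-1.47, 1.34], [0.16, 2.42], [-1.27, 4.41], [0.06, 2.06], [-2.6, 2.6]. Speed limits (rad/s): [2.22, 2.22, 2.79, 2.79, 3.14, 3.14, 3.14].

## Interface

Orientations are given as a unit quaternion [x, y, z, w].
In Python, from workcell import get_obs, camera, calibration, hand_in gives the robot as it stands.
- The arm moves only by the shell command python3 -m handwheel 'ROWS' [FORCE]. ROWS is JSON, a list of rows, each an object with "jaw": the finger opening in mm, from 0 to 85.4; "delta_pos": the shift along the tool's x, y, z scaled (see below), a list of three; "turn": the turn about the tool's z scaled (see below). In form: [{"jaw": jaw, "delta_pos": [tx, ty, tz], "turn": turn}, ...]. A call has 1 to 10 rows; each row is the pose to reach, as a shift and turn from the pose commanded when the call began, along the tool's axes at that moment, turning the shorter way round; what a row does not reach only later rows make up. The controller multiplies each number of a shift by 1 m and each number of a turn by pi rad. A row lasts 1/12 s, in which the tool goes at most 41.7 mm and 7.16 degrees, less where a joint would pass 70% of its speed; a pose out of reach is approached as far as the arm can. A call with a number of a shift or a turn outside -1 to 1 is refused whole. A call with a gripper value outside its range is refused whole. The fingers move at their own pace and stop on an object; FORCE is the grip in N (left out, the last holds). Time passes only in rows, so rows that repeat a pose let the fingers close. It gives the time, the measured TCP pose, the force and the opening at its end, in the units of the state.
- get_obs(): the state, without advancing time (a new reading comes with each control period).
- camera(name): name is "side" or "top"; returns the picture (384x512x3 uint8, red, green, blue); there is no depth.
- calibration(name): a dict with "mtx" (3x3 intrinsics, pixels), "rvec" (rotation vector, rad) and "tvec" (3), from world to camera coordinates, as OpenCV has them. Camera axes: x right, y down, z forward; pixel columns grow to the right and rows downward; lengths in m; the calibration is good to about 2 mm. A picture is of the moment at which its call begins. calibration takes no time and is no camera call.
- hand_in(): hands the job in, once; it reports no verdict.
The state is a dict: "clock": time; "joint_pos": joint angles; "joint_velocities": joint speeds; "tau": joint torques, N m; "position": TCP position; "ee_rot": TCP orientation; "ft_force": force on the tool from outside, world axes, zero at the start; "torque": the same for the moment, N m; "grip_width": opening from 0.0 (shut) to 1.0 (fully open).
Only numpy, scipy, OpenCV 4.12 (cv2) and the standard library are available. Lean on these libraries where they do the work, as an engineer would, in place of code of your own. Each camera call takes 0.05 s, during which the arm holds its last target.

## Working session

There is one attempt and no reset: what is moved stays moved. The work goes in short steps, Python scripts to look and compute and a shell command to move; the robot and the scene stay as the last step left them, time stands still between calls to the robot, and variables do not carry over. Pictures are saved under pics/ and viewed, and the job is handed in when it is done.

```bash
ls; mkdir -p pics; python3 - <<'E'
from workcell import get_obs,camera,calibration
import cv2,json
o=get_obs();print(o)
for n in("side","top"):
    im=camera(n);cv2.imwrite(f"pics/{n}0.png",cv2.cvtColor(im,cv2.COLOR_RGB2BGR))
    print(n,calibration(n))
E
```

```text
pics
{'clock': 0.0, 'joint_pos': array([-1.1746135 ,  0.3328702 , -0.06469485,  1.46094939,  0.02159874,
        1.34992381, -0.08847276]), 'joint_velocities': array([ 1.37470691e-03,  3.48752476e-04, -9.52521239e-04, -9.99574105e-04,
        1.72996600e-04, -1.26737528e-03,  6.58789954e-05]), 'tau': array([-1.41197241e-03, -6.25443220e+01,  4.83196252e-02, -3.91608810e+01,
        1.60634582e-02,  9.75132192e-03, -1.77320840e-05]), 'position': array([0.25400616, 0.57063252, 0.23051312]), 'ee_rot': array([ 2.07843435e-01,  9.78161836e-01, -7.18166229e-04, -1.17106683e-04]), 'ft_force': array([ 0.60368349, -0.16449077, -0.14604175]), 'torque': array([ 0.01704435, -0.02879015, -0.03935296]), 'grip_width': 1.001030766818535}
side {'mtx': array([[451.28923883,   0.        , 255.42489939],
       [  0.        , 451.28923883, 197.73017599],
       [  0.        ,   0.        ,   1.        ]]), 'rvec': array([ 0.03758096,  2.72273992, -1.50369779]), 'tvec': array([0.59791839, 0.17279097, 1.15051432])}
top {'mtx': array([[399.95447656,   0.        , 257.18464448],
       [  0.        , 399.95447656, 187.22271857],
       [  0.        ,   0.        ,   1.        ]]), 'rvec': array([ 2.17697827, -2.14354435,  0.17809117]), 'tvec': array([-0.17313288,  0.59685652,  0.87384725])}
```

View pics/side0.png

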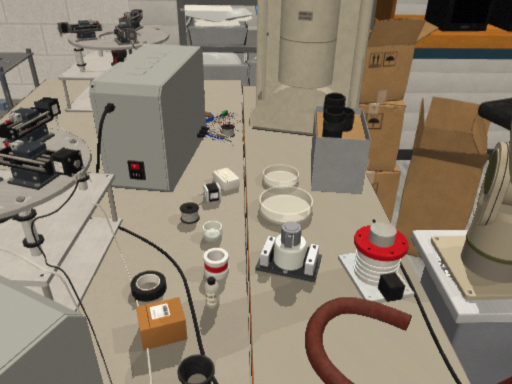

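View pics/top0.png

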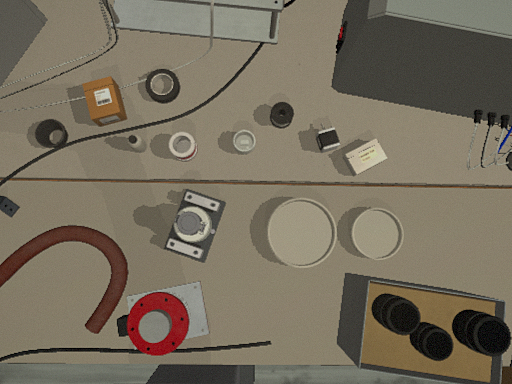

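The side view shows the clamped jar with its grey cap at (291,240), the large dish at (286,205) and the small dish at (281,177). In the top view the jar is at (193,225), the large dish at (302,232) and the small one at (377,233).

Things that could be mistaken for the target:
- **Cap:** the grey cylinder on the red ring insulator (top 157,325), or the grey cap in the clamp (top 193,223). I choose the clamped one.
- **Dish:** the large one (top 302,232) or the small one (top 377,233). I choose the large one.

Next I check both choices in a close crop.

```bash
cat > h.py <<'E'
import numpy as np,cv2
from workcell import get_obs,camera,calibration
def cam(n):
    c=calibration(n);R=cv2.Rodrigues(np.array(c['rvec'],float))[0];return np.array(c['mtx']),R,np.array(c['tvec']).ravel()
def plane(n,uv,z):
    K,R,t=cam(n);d=R.T@np.linalg.inv(K)@np.array([uv[0],uv[1],1.]);o=-R.T@t
    return o+d*(z-o[2])/d[2]
def proj(n,p):
    K,R,t=cam(n);q=K@(R@np.array(p,float)+t);return q[:2]/q[2]
def crop(img,x0,y0,x1,y1,s,fn):
    cv2.imwrite(fn,cv2.resize(img[y0:y1,x0:x1],None,fx=s,fy=s,interpolation=cv2.INTER_CUBIC))
E
python3 - <<'E'
from h import *
t=cv2.imread('pics/top0.png');s=cv2.imread('pics/side0.png')
crop(t,150,180,250,270,7,'pics/tc.png')
crop(s,245,150,345,290,4,'pics/sc.png')
for n in("top","side"):
    K,R,tt=cam(n);print(n,-R.T@tt)
for u in[(302,232),(377,233)]: print(plane('top',u,0.037))
print(plane('top',(193,225),.1))
for px in [(267,232),(337,232),(302,197),(302,267)]: print(plane('top',px,0.037))
E
```

```text
top [ 0.47143095 -0.14216343  0.95255663]
side [0.64103347 0.85937795 0.74939439]
[ 0.49898852 -0.26779355  0.037     ]
[ 0.49919248 -0.440333    0.037     ]
[ 0.50849068 -0.02777714  0.1       ]
[ 0.49783693 -0.18781402  0.037     ]
[ 0.5001453  -0.34813427  0.037     ]
[ 0.57942165 -0.26795205  0.037     ]
[ 0.4204852  -0.26763886  0.037     ]
```

View pics/tc.png

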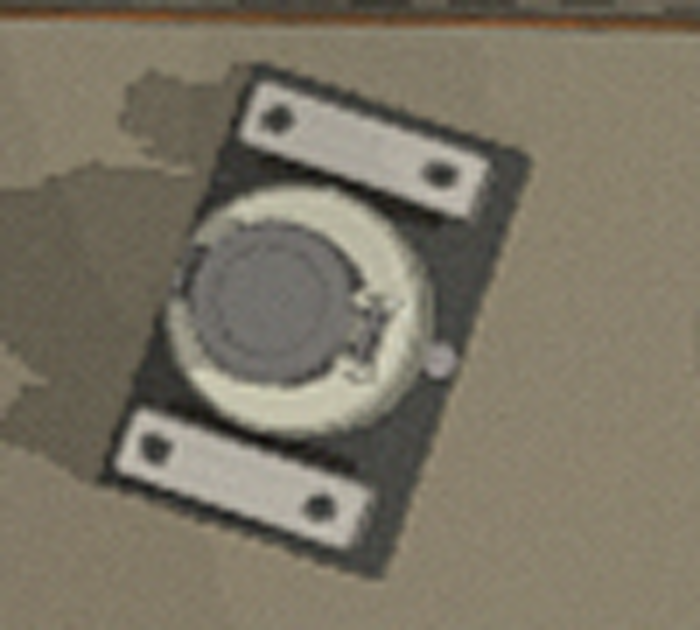

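View pics/sc.png

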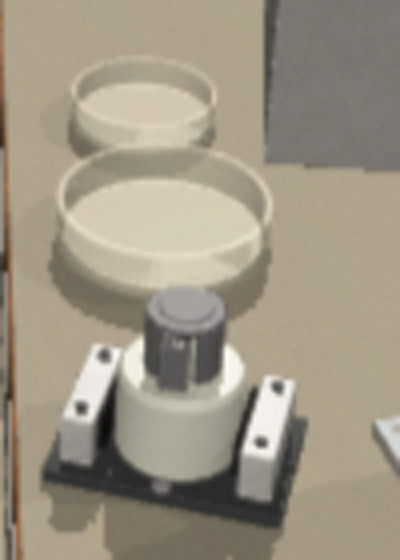

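Both choices hold up. The top crop shows the round grey cap on the white jar, centre about (275,302) in the crop, with tabs at about (190,270) and (370,332). The side crop confirms that the larger dish is the one next to the jar. Next I measure both.

```bash
python3 - <<'E'
from h import *
t=cv2.imread('pics/top0.png')
f=lambda p:(150+(p[0]+.5)/7-.5,180+(p[1]+.5)/7-.5)
c=plane('top',f((275,302)),.116);print('cap top',c)
P=[plane('top',f(p),.01)[:2] for p in[(250,65),(530,155),(380,578),(100,485)]]
P=np.array(P);print('base',P.mean(0),np.linalg.norm(P[1]-P[0]),np.linalg.norm(P[2]-P[1]))
d=(P[0]-P[1]+P[3]-P[2]);print('y dir deg',np.degrees(np.arctan2(d[1],d[0])))
J=[plane('top',f(p),.046)[:2] for p in[(278,119),(440,175),(155,449),(320,507)]];J=np.array(J)
print('screws mean',J.mean(0),J)
d=J[0]-J[1]+J[2]-J[3];print(np.degrees(np.arctan2(d[1],d[0])))
# shoulder circle: bounds in crop
a=[plane('top',f(p),.072) for p in[(168,310),(434,310),(300,183),(300,437)]];print('shoulder',[x.round(3) for x in a])
a=plane('top',f((190,270)),.108)[:2];b=plane('top',f((370,332)),.108)[:2];print('tabs',a,b,np.degrees(np.arctan2(*(a-b)[::-1])))
# side cap centre pixel
g=lambda p:(245+(p[0]+.5)/4-.5,150+(p[1]+.5)/4-.5)
print('side captop',plane('side',g((188,307)),.116))
# large dish masks
hsv=cv2.cvtColor(t,cv2.COLOR_BGR2HSV)
gy=cv2.medianBlur(cv2.cvtColor(t,cv2.COLOR_BGR2GRAY),3)
print(cv2.HoughCircles(gy,cv2.HOUGH_GRADIENT,1,20,param1=80,param2=30,minRadius=20,maxRadius=40))
# dish in side: rim & floor
print('side dish floor c', plane('side',g((161,222)),.006), 'rim',plane('side',g((164,205)),.037))
o=get_obs();print(o['joint_pos'])
E
```

```text
cap top [ 0.51239879 -0.02117962  0.116     ]
base [ 0.51233761 -0.01960052] 0.09963177226081826 0.14842062744639958
y dir deg 72.86743003067498
screws mean [ 0.51304331 -0.01876252] [[ 0.57506048 -0.00981328]
 [ 0.55766983 -0.06278912]
 [ 0.46850742  0.02531665]
 [ 0.4509355  -0.02776431]]
71.754732613238
shoulder [array([0.512, 0.018, 0.072]), array([ 0.513, -0.064,  0.072]), array([ 0.552, -0.021,  0.072]), array([ 0.473, -0.024,  0.072])]
tabs [0.52197728 0.00571993] [ 0.50425864 -0.04868888] 71.96176335217973
side captop [ 0.51260637 -0.01692268  0.116     ]
[[[302.5 232.5  34.9]
  [376.5 233.5  25.2]
  [157.5 322.5  31.4]]]
side dish floor c [ 0.4993317  -0.27879696  0.006     ] rim [ 0.50093949 -0.25414437  0.037     ]
[-1.17463924  0.33282151 -0.06469455  1.46083786  0.02157208  1.34987597
 -0.08849706]
```

Measurements agree with each other:
- **Jar axis:** (0.5125,-0.020), base measured as 100x148 mm.
- **Jar y axis:** 72°.
- **Dish:** about (0.499,-0.268), 160 mm across.

Now I start the transfer, with a partial turn to check which way joint 7 goes.

```bash
python3 -m handwheel '[{"jaw":85,"delta_pos":[-0.06,-0.054,-0.02],"turn":0.08},{"jaw":85,"delta_pos":[-0.12,-0.108,-0.02],"turn":0.16},{"jaw":85,"delta_pos":[-0.15,-0.137,-0.02],"turn":0.2},{"jaw":85,"delta_pos":[-0.18,-0.164,-0.02],"turn":0.24},{"jaw":85,"delta_pos":[-0.2,-0.182,-0.02],"turn":0.28},{"jaw":85,"delta_pos":[-0.22,-0.2,-0.02],"turn":0.32},{"jaw":85,"delta_pos":[-0.24,-0.218,-0.02],"turn":0.36},{"jaw":85,"delta_pos":[-0.24,-0.218,-0.02],"turn":0.4},{"jaw":85,"delta_pos":[-0.24,-0.218,-0.02],"turn":0.4},{"jaw":85,"delta_pos":[-0.24,-0.218,-0.02],"turn":0.4}]' 30
cat >> h.py <<'E'
def st():
    o=get_obs();p=np.array(o['position']);from scipy.spatial.transform import Rotation as Ro
    R=Ro.from_quat(o['ee_rot']).as_matrix()
    print('t%.2f'%o['clock'],'p',p.round(4),'yaw_y %.2f'%np.degrees(np.arctan2(R[1,1],R[0,1])),'zax',R[:,2].round(3),'q',np.round(o['joint_pos'],2),'F',np.round(o['ft_force'],2),'M',np.round(o['torque'],3),'g %.1f'%(o['grip_width']*85.4))
    return p,R
def to(xyz,yaw):
    p,R=st();d=R.T@(np.array(xyz)-p)
    y=np.degrees(np.arctan2(R[1,1],R[0,1]));a=(y-yaw+180)%360-180
    print('delta',d.round(4),'turn %.4f'%(a/180))
E
python3 -c "
from h import *
to((.5125,-.020,.25),-108)"
```

```text
clock: 0.93
position: [0.3857, 0.272, 0.2514]
ee_rot: [0.744, 0.668, 0.0, -0.0]
ft_force: [-0.8, 0.3, 0.3]
grip_width: 0.996
t0.93 p [0.3857 0.272  0.2514] yaw_y -6.22 zax [ 0.  0. -1.] q [-0.91 -0.03  0.19  1.83  0.    1.34 -0.82] F [-0.8   0.32  0.27] M [ 0.067 -0.011 -0.02 ] g 85.1
delta [-0.2765  0.1577  0.0013] turn 0.5654
```

Joint 7 ends near -1.9 and the anticlockwise twist moves it back towards 0, so it has enough range. I carry on.

```bash
python3 -m handwheel '[{"jaw":85,"delta_pos":[-0.03,0.017,0],"turn":0.04},{"jaw":85,"delta_pos":[-0.06,0.034,0],"turn":0.08},{"jaw":85,"delta_pos":[-0.09,0.051,0],"turn":0.12},{"jaw":85,"delta_pos":[-0.12,0.068,0],"turn":0.16},{"jaw":85,"delta_pos":[-0.15,0.085,0],"turn":0.2},{"jaw":85,"delta_pos":[-0.18,0.102,0],"turn":0.24},{"jaw":85,"delta_pos":[-0.2,0.114,0],"turn":0.28},{"jaw":85,"delta_pos":[-0.22,0.125,0],"turn":0.32},{"jaw":85,"delta_pos":[-0.22,0.125,0],"turn":0.35},{"jaw":85,"delta_pos":[-0.22,0.125,0],"turn":0.35}]' 30
python3 -c "
from h import *
to((.5125,-.020,.20),-108)"
```

```text
clock: 1.77
position: [0.4877, 0.0417, 0.251]
ee_rot: [0.983, 0.182, -0.0, 0.0]
ft_force: [-1.0, 0.8, 0.2]
grip_width: 0.996
t1.77 p [0.4877 0.0417 0.251 ] yaw_y -69.05 zax [-0.001 -0.    -1.   ] q [-0.63  0.    0.46  1.8  -0.    1.34 -1.38] F [-0.99  0.75  0.21] M [0.03  0.018 0.024] g 85.1
delta [0.0011 0.0665 0.051 ] turn 0.2164
```

```bash
python3 -m handwheel '[{"jaw":85,"delta_pos":[0,0.02,0.0],"turn":0.04},{"jaw":85,"delta_pos":[0,0.04,0.01],"turn":0.08},{"jaw":85,"delta_pos":[0,0.06,0.02],"turn":0.12},{"jaw":85,"delta_pos":[0.001,0.0665,0.03],"turn":0.16},{"jaw":85,"delta_pos":[0.001,0.0665,0.04],"turn":0.2},{"jaw":85,"delta_pos":[0.001,0.0665,0.051],"turn":0.216},{"jaw":85,"delta_pos":[0.001,0.0665,0.051],"turn":0.216},{"jaw":85,"delta_pos":[0.001,0.0665,0.051],"turn":0.216}]' 30
python3 - <<'E'
from h import *
to((.5125,-.020,.08),-108)
for n in('top','side'):
    im=cv2.cvtColor(camera(n),cv2.COLOR_RGB2BGR);cv2.imwrite(f'pics/{n}1.png',im)
    if n=='top': crop(im,140,160,260,280,5,'pics/t1c.png')
    else: crop(im,210,130,370,290,4,'pics/s1c.png')
E
```

```text
clock: 2.43
position: [0.5124, -0.0177, 0.2]
ee_rot: [0.989, -0.149, -0.001, 0.0]
ft_force: [-0.4, 0.6, 0.8]
grip_width: 0.995
t2.43 p [ 0.5124 -0.0177  0.2   ] yaw_y -107.16 zax [-0.001  0.    -1.   ] q [-0.57  0.1   0.55  1.82 -0.06  1.23 -1.87] F [-0.43  0.63  0.84] M [ 0.01   0.002 -0.002] g 85.0
delta [0.001  0.0022 0.12  ] turn 0.0047
```

View pics/t1c.png

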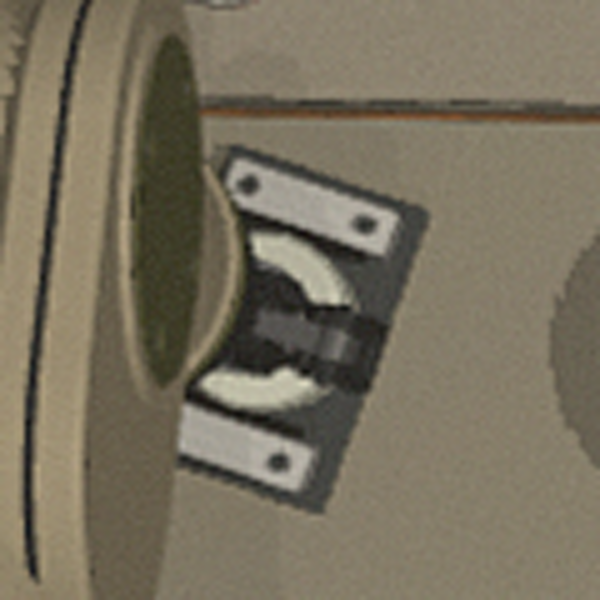

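View pics/s1c.png

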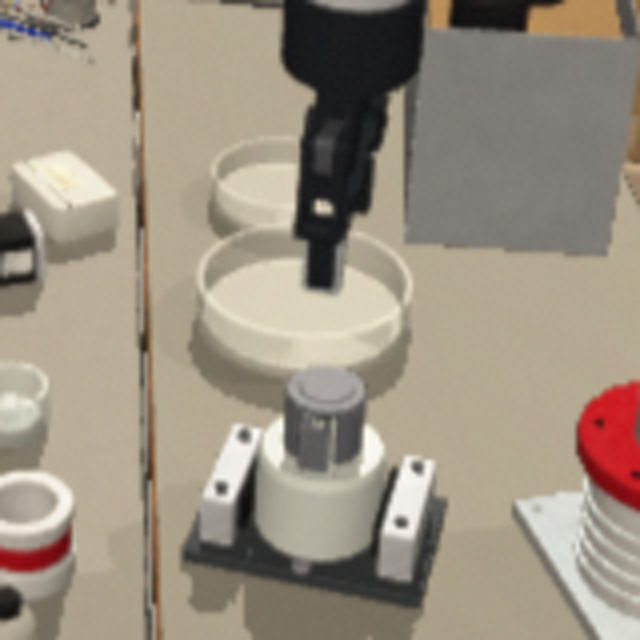

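The fingers sit over the cap, with the jaw line along the tabs (top crop), and both tabs are still closed. I descend in two stages, checking the force.

```bash
python3 -m handwheel '[{"jaw":85,"delta_pos":[0,0,0.02],"turn":0.004},{"jaw":85,"delta_pos":[0,0,0.04],"turn":0.004},{"jaw":85,"delta_pos":[0,0,0.055],"turn":0.004},{"jaw":85,"delta_pos":[0,0,0.065],"turn":0.004},{"jaw":85,"delta_pos":[0,0,0.07],"turn":0.004},{"jaw":85,"delta_pos":[0,0,0.07],"turn":0.004},{"jaw":85,"delta_pos":[0,0,0.07],"turn":0.004}]' 30
python3 - <<'E'
from h import *
to((.5125,-.020,.08),-108)
E
```

```text
clock: 3.12
position: [0.5133, -0.0184, 0.131]
ee_rot: [0.987, -0.158, 0.0, -0.0]
ft_force: [0.5, -0.1, 0.5]
grip_width: 0.995
t3.12 p [ 0.5133 -0.0184  0.131 ] yaw_y -108.18 zax [ 0.001  0.    -1.   ] q [-0.55  0.18  0.55  1.9  -0.11  1.09 -1.85] F [ 0.46 -0.14  0.47] M [-0.005 -0.045 -0.005] g 85.0
delta [-0.0003  0.0018  0.051 ] turn -0.0010
```

```bash
python3 -m handwheel '[{"jaw":85,"delta_pos":[0,0.0015,0.015],"turn":0},{"jaw":85,"delta_pos":[0,0.0015,0.03],"turn":0},{"jaw":85,"delta_pos":[0,0.0015,0.04],"turn":0},{"jaw":85,"delta_pos":[0,0.0015,0.047],"turn":0},{"jaw":85,"delta_pos":[0,0.0015,0.05],"turn":0},{"jaw":85,"delta_pos":[0,0.0015,0.05],"turn":0},{"jaw":85,"delta_pos":[0,0.0015,0.05],"turn":0}]' 30
python3 - <<'E'
from h import *
to((.5125,-.020,.08),-108)
im=cv2.cvtColor(camera('side'),cv2.COLOR_RGB2BGR);crop(im,230,180,350,290,6,'pics/s2c.png')
im=cv2.cvtColor(camera('top'),cv2.COLOR_RGB2BGR);crop(im,140,170,250,280,5,'pics/t2c.png')
E
```

```text
clock: 3.7
position: [0.5127, -0.0199, 0.0808]
ee_rot: [0.987, -0.158, 0.0, -0.0]
ft_force: [0.2, 0.2, 0.6]
grip_width: 0.993
t3.70 p [ 0.5127 -0.0199  0.0808] yaw_y -108.21 zax [ 0.001  0.    -1.   ] q [-0.53  0.25  0.54  1.95 -0.15  0.98 -1.81] F [0.21 0.25 0.56] M [ 0.006 -0.023 -0.017] g 84.8
delta [-0.0002  0.0002  0.0008] turn -0.0012
```

View pics/s2c.png

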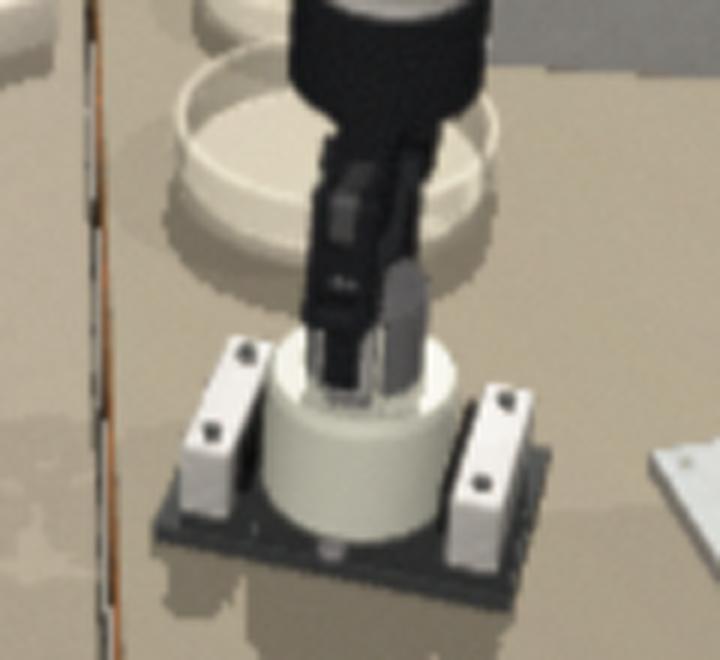

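View pics/t2c.png

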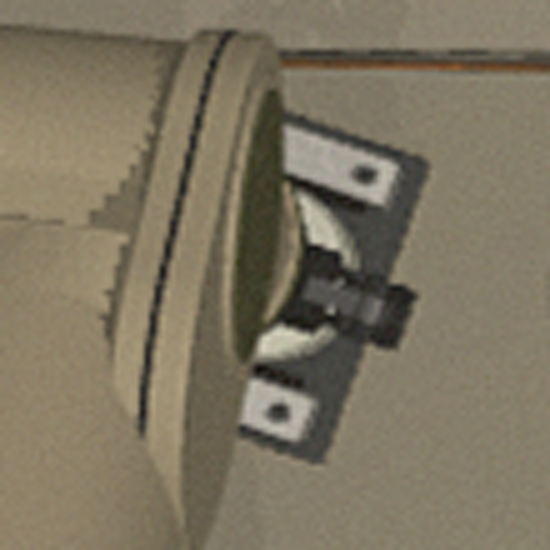

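The fingers straddle the tabs: the front finger is at (340,360) in the side crop and the rear-side one at (385,315) in the top crop. Nothing is touching. I squeeze at 30 N.

```bash
python3 -m handwheel '[{"jaw":64,"delta_pos":[0,0,0],"turn":0},{"jaw":64,"delta_pos":[0,0,0],"turn":0},{"jaw":64,"delta_pos":[0,0,0],"turn":0},{"jaw":58,"delta_pos":[0,0,0],"turn":0},{"jaw":54,"delta_pos":[0,0,0],"turn":0},{"jaw":50,"delta_pos":[0,0,0],"turn":0},{"jaw":44,"delta_pos":[0,0,0],"turn":0},{"jaw":44,"delta_pos":[0,0,0],"turn":0},{"jaw":44,"delta_pos":[0,0,0],"turn":0},{"jaw":44,"delta_pos":[0,0,0],"turn":0}]' 30
python3 - <<'E'
from h import *
to((.5125,-.020,.08),-108)
E
```

```text
clock: 4.63
position: [0.5127, -0.0198, 0.0813]
ee_rot: [0.987, -0.158, 0.0, -0.0]
ft_force: [-5.3, 0.1, 12.1]
grip_width: 0.563
t4.63 p [ 0.5127 -0.0198  0.0813] yaw_y -108.22 zax [ 0.001  0.001 -1.   ] q [-0.53  0.25  0.54  1.95 -0.15  0.98 -1.81] F [-5.27  0.1  12.13] M [ 0.163  1.028 -0.03 ] g 48.0
delta [-0.0001  0.0003  0.0013] turn -0.0012
```

The opening is 48 mm, so both tabs are fully in. There is a residual 12 N upward push and -5 N in x, which I relieve by a fraction of a millimetre before turning.

```bash
python3 -m handwheel '[{"jaw":44,"delta_pos":[-0.0003,0,-0.0006],"turn":0},{"jaw":44,"delta_pos":[-0.0003,0,-0.0006],"turn":0},{"jaw":44,"delta_pos":[-0.0003,0,-0.0006],"turn":0}]' 30
python3 - <<'E'
from h import *
to((.5125,-.020,.08),-108)
E
```

```text
clock: 4.88
position: [0.5126, -0.0197, 0.0814]
ee_rot: [0.987, -0.158, 0.001, -0.0]
ft_force: [-0.2, -0.5, 7.9]
grip_width: 0.556
t4.88 p [ 0.5126 -0.0197  0.0814] yaw_y -108.21 zax [ 0.001  0.    -1.   ] q [-0.53  0.25  0.54  1.95 -0.15  0.98 -1.81] F [-0.16 -0.48  7.86] M [ 0.149  0.053 -0.026] g 47.4
delta [-0.      0.0003  0.0014] turn -0.0012
```

The forces are low now. The first 0.5 rad is certainly free of the stop, so I turn 0.48 rad anticlockwise (negative tool z).

```bash
python3 -m handwheel '[{"jaw":44,"delta_pos":[0,0,0],"turn":-0.01},{"jaw":44,"delta_pos":[0,0,0],"turn":-0.03},{"jaw":44,"delta_pos":[0,0,0],"turn":-0.05},{"jaw":44,"delta_pos":[0,0,0],"turn":-0.07},{"jaw":44,"delta_pos":[0,0,0],"turn":-0.09},{"jaw":44,"delta_pos":[0,0,0],"turn":-0.11},{"jaw":44,"delta_pos":[0,0,0],"turn":-0.13},{"jaw":44,"delta_pos":[0,0,0],"turn":-0.145},{"jaw":44,"delta_pos":[0,0,0],"turn":-0.153},{"jaw":44,"delta_pos":[0,0,0],"turn":-0.153}]' 30
python3 - <<'E'
from h import *
to((.5125,-.020,.08),-108)
E
```

```text
clock: 5.72
position: [0.5127, -0.0199, 0.0814]
ee_rot: [0.997, 0.082, 0.001, -0.0]
ft_force: [0.3, 0.4, 5.8]
grip_width: 0.559
t5.72 p [ 0.5127 -0.0199  0.0814] yaw_y -80.58 zax [ 0.001  0.    -1.   ] q [-0.47  0.24  0.47  1.95 -0.13  0.98 -1.34] F [0.25 0.42 5.77] M [0.054 0.001 0.04 ] g 47.7
delta [-0.0003  0.0001  0.0014] turn 0.1523
```

Tracking is good and the moment is near zero. From here I take small steps and read Mz after each.

```bash
python3 -m handwheel '[{"jaw":44,"delta_pos":[0,0,0],"turn":-0.006},{"jaw":44,"delta_pos":[0,0,0],"turn":-0.012},{"jaw":44,"delta_pos":[0,0,0],"turn":-0.018},{"jaw":44,"delta_pos":[0,0,0],"turn":-0.024}]'; python3 -c "from h import *;st()"
```

```text
clock: 6.05
position: [0.5127, -0.0198, 0.0814]
ee_rot: [0.993, 0.119, 0.001, -0.0]
ft_force: [1.1, 0.4, 6.9]
grip_width: 0.559
t6.05 p [ 0.5127 -0.0198  0.0814] yaw_y -76.31 zax [ 0.001  0.    -1.   ] q [-0.46  0.24  0.46  1.95 -0.13  0.98 -1.27] F [1.12 0.35 6.92] M [ 0.09  -0.055 -0.038] g 47.8
```

```bash
python3 -m handwheel '[{"jaw":44,"delta_pos":[0,0,0],"turn":-0.004},{"jaw":44,"delta_pos":[0,0,0],"turn":-0.008}]'; python3 -c "from h import *;st()"
```

```text
clock: 6.22
position: [0.5127, -0.0199, 0.0814]
ee_rot: [0.991, 0.131, 0.001, -0.0]
ft_force: [0.5, -0.4, 6.7]
grip_width: 0.556
t6.22 p [ 0.5127 -0.0199  0.0814] yaw_y -74.89 zax [ 0.001  0.    -1.   ] q [-0.46  0.24  0.46  1.95 -0.13  0.98 -1.25] F [ 0.47 -0.42  6.71] M [ 0.064 -0.021 -0.132] g 47.5
```

```bash
python3 -m handwheel '[{"jaw":44,"delta_pos":[0,0,0],"turn":-0.004},{"jaw":44,"delta_pos":[0,0,0],"turn":-0.007}]'; python3 -c "from h import *;st()"
```

```text
clock: 6.38
position: [0.5127, -0.0199, 0.0814]
ee_rot: [0.99, 0.142, 0.001, 0.0]
ft_force: [0.4, 0.1, 6.4]
grip_width: 0.556
t6.38 p [ 0.5127 -0.0199  0.0814] yaw_y -73.63 zax [ 0.001  0.    -1.   ] q [-0.45  0.24  0.45  1.95 -0.13  0.98 -1.23] F [0.42 0.11 6.38] M [ 0.094  0.009 -0.074] g 47.4
```

```bash
python3 -c "from h import *;st()"|cut -c1-5;  python3 -m handwheel '[{"jaw":44,"delta_pos":[0,0,0],"turn":-0.003}]'; python3 -c "from h import *;st()"
```

```text
t6.38
clock: 6.47
position: [0.5127, -0.0199, 0.0814]
ee_rot: [0.989, 0.147, 0.001, 0.0]
ft_force: [0.5, -0.9, 6.2]
grip_width: 0.556
t6.47 p [ 0.5127 -0.0199  0.0814] yaw_y -73.10 zax [ 0.001  0.    -1.   ] q [-0.45  0.24  0.45  1.95 -0.13  0.98 -1.22] F [ 0.48 -0.87  6.16] M [ 0.103 -0.027 -0.04 ] g 47.4
```

```bash
python3 -m handwheel '[{"jaw":44,"delta_pos":[0,0,0],"turn":-0.004},{"jaw":44,"delta_pos":[0,0,0],"turn":-0.008}]'|head -1; python3 -c "from h import *;st()"
```

```text
clock: 6.63
t6.63 p [ 0.5127 -0.0198  0.0814] yaw_y -71.65 zax [ 0.001  0.    -1.   ] q [-0.45  0.24  0.45  1.95 -0.12  0.98 -1.19] F [ 1.09 -0.44  6.05] M [ 0.078 -0.07  -0.002] g 47.7
```

```bash
python3 -m handwheel '[{"jaw":44,"delta_pos":[0,0,0],"turn":-0.004},{"jaw":44,"delta_pos":[0,0,0],"turn":-0.004}]'|head -1; python3 -c "from h import *;st()"
```

```text
clock: 6.8
t6.80 p [ 0.5127 -0.0199  0.0814] yaw_y -70.92 zax [ 0.001  0.    -1.   ] q [-0.45  0.24  0.45  1.95 -0.12  0.98 -1.18] F [ 0.41 -0.74  5.42] M [ 0.142 -0.035  0.027] g 47.8
```

```bash
python3 -m handwheel '[{"jaw":44,"delta_pos":[0,0,0],"turn":-0.004},{"jaw":44,"delta_pos":[0,0,0],"turn":-0.008}]'|head -1; python3 -c "from h import *;st()"
```

```text
clock: 6.97
t6.97 p [ 0.5127 -0.0198  0.0814] yaw_y -69.49 zax [ 0.001  0.    -1.   ] q [-0.45  0.24  0.44  1.95 -0.12  0.98 -1.16] F [-0.71 -0.56  6.34] M [ 0.101 -0.014 -0.04 ] g 47.7
```

```bash
python3 -m handwheel '[{"jaw":44,"delta_pos":[0,0,0],"turn":-0.004},{"jaw":44,"delta_pos":[0,0,0],"turn":-0.008}]'|head -1; python3 -c "from h import *;st()"
```

```text
clock: 7.13
t7.13 p [ 0.5127 -0.0199  0.0814] yaw_y -68.05 zax [ 0.001  0.    -1.   ] q [-0.44  0.24  0.44  1.95 -0.12  0.98 -1.13] F [1.2  0.04 5.64] M [ 0.06  -0.056 -0.079] g 47.8
```

```bash
python3 -m handwheel '[{"jaw":44,"delta_pos":[0,0,0],"turn":-0.004},{"jaw":44,"delta_pos":[0,0,0],"turn":-0.008}]'|head -1; python3 -c "from h import *;st()"
```

```text
clock: 7.3
t7.30 p [ 0.5127 -0.0198  0.0814] yaw_y -66.61 zax [ 0.001  0.    -1.   ] q [-0.44  0.24  0.44  1.95 -0.12  0.98 -1.11] F [1.03 0.5  6.04] M [ 0.11   0.028 -0.072] g 47.5
```

```bash
python3 -m handwheel '[{"jaw":44,"delta_pos":[0,0,0],"turn":-0.004},{"jaw":44,"delta_pos":[0,0,0],"turn":-0.008}]'|head -1; python3 -c "from h import *;st()"
```

```text
clock: 7.47
t7.47 p [ 0.5127 -0.0199  0.0814] yaw_y -65.17 zax [ 0.001  0.    -1.   ] q [-0.44  0.24  0.43  1.95 -0.12  0.98 -1.09] F [0.67 0.3  6.21] M [ 0.02  -0.039 -0.038] g 47.8
```

```bash
python3 -m handwheel '[{"jaw":44,"delta_pos":[0,0,0],"turn":-0.004},{"jaw":44,"delta_pos":[0,0,0],"turn":-0.008}]'|head -1; python3 -c "from h import *;st()"
```

```text
clock: 7.63
t7.63 p [ 0.5127 -0.0199  0.0814] yaw_y -63.73 zax [ 0.001  0.    -1.   ] q [-0.43  0.24  0.43  1.95 -0.12  0.98 -1.06] F [0.17 0.51 6.03] M [ 0.053  0.009 -0.044] g 47.6
```

```bash
python3 -m handwheel '[{"jaw":44,"delta_pos":[0,0,0],"turn":-0.004},{"jaw":44,"delta_pos":[0,0,0],"turn":-0.008}]'|head -1; python3 -c "from h import *;st()"
```

```text
clock: 7.8
t7.80 p [ 0.5127 -0.0198  0.0814] yaw_y -62.29 zax [ 0.001  0.    -1.   ] q [-0.43  0.24  0.43  1.95 -0.12  0.98 -1.04] F [0.08 0.01 6.33] M [ 0.11  -0.005 -0.044] g 47.5
```

```bash
python3 -m handwheel '[{"jaw":44,"delta_pos":[0,0,0],"turn":-0.004},{"jaw":44,"delta_pos":[0,0,0],"turn":-0.008}]'|head -1; python3 -c "from h import *;st()"
```

```text
clock: 7.97
t7.97 p [ 0.5127 -0.0198  0.0814] yaw_y -60.85 zax [ 0.001  0.    -1.   ] q [-0.43  0.24  0.42  1.95 -0.12  0.98 -1.01] F [ 0.25 -0.05  5.99] M [ 0.102 -0.015 -0.059] g 47.7
```

```bash
python3 -m handwheel '[{"jaw":44,"delta_pos":[0,0,0],"turn":-0.004},{"jaw":44,"delta_pos":[0,0,0],"turn":-0.008}]'|head -1; python3 -c "from h import *;st()"
```

```text
clock: 8.13
t8.13 p [ 0.5127 -0.0198  0.0815] yaw_y -59.41 zax [ 0.001  0.    -1.   ] q [-0.43  0.24  0.42  1.95 -0.12  0.98 -0.99] F [1.35 0.08 6.28] M [ 0.073 -0.002 -0.047] g 47.4
```

```bash
python3 -m handwheel '[{"jaw":44,"delta_pos":[0,0,0],"turn":-0.004},{"jaw":44,"delta_pos":[0,0,0],"turn":-0.008}]'|head -1; python3 -c "from h import *;st()"
```

```text
clock: 8.3
t8.30 p [ 0.5128 -0.0198  0.0814] yaw_y -57.97 zax [ 0.001  0.    -1.   ] q [-0.42  0.24  0.42  1.95 -0.11  0.98 -0.96] F [0.3  0.52 7.03] M [ 0.115 -0.032 -0.033] g 47.6
```

```bash
python3 -m handwheel '[{"jaw":44,"delta_pos":[0,0,0],"turn":-0.004},{"jaw":44,"delta_pos":[0,0,0],"turn":-0.008}]'|head -1; python3 -c "from h import *;st()"
```

```text
clock: 8.47
t8.47 p [ 0.5127 -0.0198  0.0814] yaw_y -56.53 zax [ 0.001  0.    -1.   ] q [-0.42  0.24  0.41  1.95 -0.11  0.98 -0.94] F [0.17 0.15 6.21] M [ 0.085 -0.006 -0.032] g 47.7
```

```bash
python3 -m handwheel '[{"jaw":44,"delta_pos":[0,0,0],"turn":-0.004},{"jaw":44,"delta_pos":[0,0,0],"turn":-0.008}]'|head -1; python3 -c "from h import *;st()"
```

```text
clock: 8.63
t8.63 p [ 0.5127 -0.0198  0.0815] yaw_y -55.09 zax [ 0.001  0.    -1.   ] q [-0.42  0.24  0.41  1.95 -0.11  0.98 -0.92] F [ 0.68 -0.31  6.16] M [ 0.126 -0.046 -0.05 ] g 47.7
```

```bash
python3 -m handwheel '[{"jaw":44,"delta_pos":[0,0,0],"turn":-0.004},{"jaw":44,"delta_pos":[0,0,0],"turn":-0.008}]'|head -1; python3 -c "from h import *;st()"
```

```text
clock: 8.8
t8.80 p [ 0.5127 -0.0198  0.0814] yaw_y -53.65 zax [ 0.001  0.    -1.   ] q [-0.41  0.24  0.41  1.95 -0.11  0.98 -0.89] F [ 1.39 -0.37  6.08] M [ 0.066 -0.022 -0.03 ] g 47.4
```

```bash
python3 -m handwheel '[{"jaw":44,"delta_pos":[0,0,0],"turn":-0.004},{"jaw":44,"delta_pos":[0,0,0],"turn":-0.008}]'|head -1; python3 -c "
from h import *;st()
im=cv2.cvtColor(camera('side'),cv2.COLOR_RGB2BGR);crop(im,255,200,325,270,9,'pics/s3c.png')"
```

```text
clock: 8.97
t8.97 p [ 0.5127 -0.0198  0.0814] yaw_y -52.21 zax [ 0.001  0.    -1.   ] q [-0.41  0.24  0.4   1.94 -0.11  0.98 -0.87] F [-0.45  1.22  6.31] M [ 0.109 -0.029 -0.096] g 47.6
```

View pics/s3c.png

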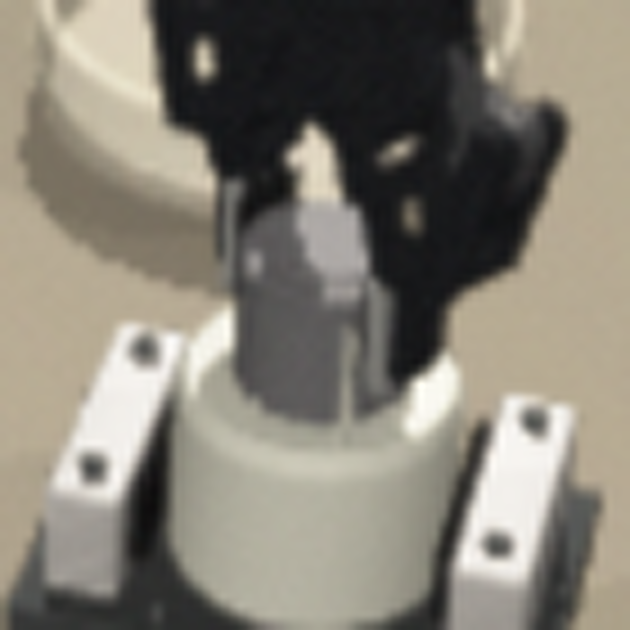

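The side crop shows the front finger at (420,250) with the tab's edge beside it at (380,340), so the cap is turning with the fingers. I continue.

```bash
python3 -m handwheel '[{"jaw":44,"delta_pos":[0,0,0],"turn":-0.004},{"jaw":44,"delta_pos":[0,0,0],"turn":-0.008}]'|head -1; python3 -c "from h import *;st()"
```

```text
clock: 9.18
t9.18 p [ 0.5127 -0.0198  0.0814] yaw_y -50.77 zax [ 0.001  0.    -1.   ] q [-0.41  0.24  0.4   1.94 -0.11  0.98 -0.84] F [-0.06  0.55  6.87] M [ 0.107 -0.023 -0.073] g 47.7
```

```bash
python3 -m handwheel '[{"jaw":44,"delta_pos":[0,0,0],"turn":-0.004},{"jaw":44,"delta_pos":[0,0,0],"turn":-0.008}]'|head -1; python3 -c "from h import *;st()"
```

```text
clock: 9.35
t9.35 p [ 0.5127 -0.0198  0.0814] yaw_y -49.33 zax [ 0.001  0.    -1.   ] q [-0.4   0.24  0.4   1.94 -0.11  0.98 -0.82] F [0.73 0.8  6.61] M [ 0.09  -0.024 -0.065] g 48.0
```

```bash
python3 -m handwheel '[{"jaw":44,"delta_pos":[0,0,0],"turn":-0.004},{"jaw":44,"delta_pos":[0,0,0],"turn":-0.008}]'|head -1; python3 -c "from h import *;st()"
```

```text
clock: 9.52
t9.52 p [ 0.5127 -0.0198  0.0814] yaw_y -47.89 zax [ 0.001  0.    -1.   ] q [-0.4   0.23  0.39  1.94 -0.11  0.98 -0.79] F [0.77 0.28 6.65] M [ 0.11   0.016 -0.046] g 47.3
```

```bash
python3 -m handwheel '[{"jaw":44,"delta_pos":[0,0,0],"turn":-0.004},{"jaw":44,"delta_pos":[0,0,0],"turn":-0.008}]'|head -1; python3 -c "from h import *;st()"
```

```text
clock: 9.68
t9.68 p [ 0.5127 -0.0198  0.0814] yaw_y -46.45 zax [ 0.001  0.    -1.   ] q [-0.4   0.23  0.39  1.94 -0.11  0.98 -0.77] F [-0.29  0.34  6.29] M [ 0.128  0.019 -0.077] g 47.7
```

```bash
python3 -m handwheel '[{"jaw":44,"delta_pos":[0,0,0],"turn":-0.004},{"jaw":44,"delta_pos":[0,0,0],"turn":-0.008}]'|head -1; python3 -c "from h import *;st()"
```

```text
clock: 9.85
t9.85 p [ 0.5127 -0.0198  0.0814] yaw_y -45.01 zax [ 0.001  0.    -1.   ] q [-0.4   0.23  0.39  1.94 -0.11  0.98 -0.75] F [0.14 0.27 6.74] M [ 0.141 -0.034 -0.094] g 47.5
```

```bash
python3 -m handwheel '[{"jaw":44,"delta_pos":[0,0,0],"turn":-0.004},{"jaw":44,"delta_pos":[0,0,0],"turn":-0.008}]'|head -1; python3 -c "from h import *;st()"
```

```text
clock: 10.02
t10.02 p [ 0.5127 -0.0198  0.0814] yaw_y -43.57 zax [ 0.001  0.    -1.   ] q [-0.39  0.23  0.38  1.94 -0.1   0.98 -0.72] F [0.54 0.34 6.6 ] M [ 0.156 -0.033 -0.026] g 47.7
```

```bash
python3 -m handwheel '[{"jaw":44,"delta_pos":[0,0,0],"turn":-0.004},{"jaw":44,"delta_pos":[0,0,0],"turn":-0.008}]'|head -1; python3 -c "from h import *;st()"
```

```text
clock: 10.18
t10.18 p [ 0.5127 -0.0198  0.0814] yaw_y -42.13 zax [ 0.001  0.    -1.   ] q [-0.39  0.23  0.38  1.94 -0.1   0.98 -0.7 ] F [1.49 0.26 6.49] M [ 0.069 -0.014 -0.052] g 47.7
```

```bash
python3 -m handwheel '[{"jaw":44,"delta_pos":[0,0,0],"turn":-0.004},{"jaw":44,"delta_pos":[0,0,0],"turn":-0.008}]'|head -1; python3 -c "from h import *;st()"
```

```text
clock: 10.35
t10.35 p [ 0.5127 -0.0198  0.0814] yaw_y -40.69 zax [ 0.001  0.    -1.   ] q [-0.39  0.23  0.38  1.94 -0.1   0.98 -0.67] F [0.2  0.82 6.88] M [ 0.146 -0.013 -0.04 ] g 47.5
```

```bash
python3 -m handwheel '[{"jaw":44,"delta_pos":[0,0,0],"turn":-0.004},{"jaw":44,"delta_pos":[0,0,0],"turn":-0.008}]'|head -1; python3 -c "from h import *;st()"
```

```text
clock: 10.52
t10.52 p [ 0.5127 -0.0198  0.0814] yaw_y -39.25 zax [ 0.001  0.    -1.   ] q [-0.38  0.23  0.37  1.94 -0.1   0.98 -0.65] F [0.27 0.9  6.13] M [ 0.101 -0.003 -0.059] g 47.6
```

```bash
python3 -m handwheel '[{"jaw":44,"delta_pos":[0,0,0],"turn":-0.004},{"jaw":44,"delta_pos":[0,0,0],"turn":-0.008}]'|head -1; python3 -c "from h import *;st()"
```

```text
clock: 10.68
t10.68 p [ 0.5127 -0.0198  0.0814] yaw_y -37.81 zax [ 0.001  0.    -1.   ] q [-0.38  0.23  0.37  1.94 -0.1   0.98 -0.62] F [0.04 0.06 6.29] M [ 0.063  0.004 -0.103] g 47.9
```

```bash
python3 -m handwheel '[{"jaw":44,"delta_pos":[0,0,0],"turn":-0.004},{"jaw":44,"delta_pos":[0,0,0],"turn":-0.008}]'|head -1; python3 -c "from h import *;st()"
```

```text
clock: 10.85
t10.85 p [ 0.5128 -0.0198  0.0814] yaw_y -36.37 zax [ 0.001  0.    -1.   ] q [-0.38  0.23  0.37  1.94 -0.1   0.98 -0.6 ] F [ 0.31 -0.14  6.28] M [ 0.143  0.002 -0.188] g 47.3
```

```bash
python3 -m handwheel '[{"jaw":44,"delta_pos":[0,0,0],"turn":-0.002}]'|head -1; python3 -c "from h import *;st()"
```

```text
clock: 10.93
t10.93 p [ 0.5127 -0.0198  0.0814] yaw_y -36.01 zax [ 0.001  0.    -1.   ] q [-0.38  0.23  0.37  1.94 -0.1   0.98 -0.59] F [-0.15 -0.69  5.53] M [ 0.097  0.007 -0.183] g 47.6
```

```bash
python3 -m handwheel '[{"jaw":44,"delta_pos":[0,0,0],"turn":-0.003}]'|head -1; python3 -c "from h import *;st()"
```

```text
clock: 11.02
t11.02 p [ 0.5127 -0.0198  0.0814] yaw_y -35.50 zax [ 0.001  0.    -1.   ] q [-0.38  0.23  0.37  1.94 -0.1   0.98 -0.58] F [0.12 0.67 7.21] M [ 0.068 -0.048 -0.23 ] g 47.4
```

```bash
python3 -m handwheel '[{"jaw":44,"delta_pos":[0,0,0],"turn":-0.003},{"jaw":44,"delta_pos":[0,0,0],"turn":-0.003}]'|head -1; python3 -c "from h import *;st()"
```

```text
clock: 11.18
t11.18 p [ 0.5128 -0.0198  0.0814] yaw_y -34.95 zax [ 0.002  0.    -1.   ] q [-0.38  0.23  0.36  1.94 -0.1   0.98 -0.58] F [-0.27  0.39  6.76] M [ 0.092 -0.041 -0.234] g 47.5
```

```bash
python3 -m handwheel '[{"jaw":44,"delta_pos":[0,0,0],"turn":-0.004},{"jaw":44,"delta_pos":[0,0,0],"turn":-0.004}]'|head -1; python3 -c "from h import *;st()"
```

```text
clock: 11.35
t11.35 p [ 0.5128 -0.0198  0.0814] yaw_y -34.24 zax [ 0.002  0.    -1.   ] q [-0.37  0.23  0.36  1.94 -0.1   0.98 -0.56] F [-0.16  0.37  6.66] M [ 0.115 -0.088 -0.389] g 47.4
```

Mz has gone from about -0.06 to -0.39 N m over 3.5°, which is the stop, at about 1.25 rad. I ease back.

```bash
python3 -m handwheel '[{"jaw":44,"delta_pos":[0,0,0],"turn":0.008},{"jaw":44,"delta_pos":[0,0,0],"turn":0.016},{"jaw":44,"delta_pos":[0,0,0],"turn":0.018},{"jaw":44,"delta_pos":[0,0,0],"turn":0.018}]'|head -1; python3 -c "from h import *;st()"
```

```text
clock: 11.68
t11.68 p [ 0.5127 -0.0199  0.0814] yaw_y -37.51 zax [ 0.001  0.    -1.   ] q [-0.38  0.23  0.37  1.94 -0.1   0.98 -0.62] F [0.59 0.12 6.82] M [0.101 0.001 0.108] g 47.5
```

The twist is released (Mz +0.1, which is drag the other way). I lift gently and watch Fz.

```bash
python3 -m handwheel '[{"jaw":44,"delta_pos":[0,0,-0.0005],"turn":0},{"jaw":44,"delta_pos":[0,0,-0.001],"turn":0}]'|head -1; python3 -c "from h import *;st()"
```

```text
clock: 11.85
t11.85 p [ 0.5127 -0.0198  0.0822] yaw_y -37.47 zax [ 0.001  0.    -1.   ] q [-0.38  0.23  0.37  1.94 -0.1   0.98 -0.62] F [2.2  0.33 2.36] M [ 0.08  -0.535 -0.031] g 47.7
```

```bash
python3 -m handwheel '[{"jaw":44,"delta_pos":[0,0,-0.0005],"turn":0},{"jaw":44,"delta_pos":[0,0,-0.001],"turn":0}]'|head -1; python3 -c "from h import *;st()"
```

```text
clock: 12.02
t12.02 p [ 0.5125 -0.0199  0.083 ] yaw_y -37.48 zax [ 0.001 -0.    -1.   ] q [-0.38  0.23  0.37  1.94 -0.1   0.98 -0.62] F [3.83 0.22 1.37] M [-0.075 -0.737 -0.025] g 47.5
```

```bash
python3 -m handwheel '[{"jaw":44,"delta_pos":[0,0,-0.001],"turn":0},{"jaw":44,"delta_pos":[0,0,-0.002],"turn":0}]'|head -1; python3 -c "from h import *;st()"
```

```text
clock: 12.18
t12.18 p [ 0.5123 -0.0199  0.0849] yaw_y -37.48 zax [ 0. -0. -1.] q [-0.38  0.23  0.37  1.94 -0.1   0.99 -0.62] F [ 4.38 -0.76 -0.24] M [-0.087 -0.939 -0.021] g 47.5
```

```bash
python3 -m handwheel '[{"jaw":44,"delta_pos":[0,0,-0.0015],"turn":0},{"jaw":44,"delta_pos":[0,0,-0.003],"turn":0},{"jaw":44,"delta_pos":[0,0,-0.0045],"turn":0},{"jaw":44,"delta_pos":[0,0,-0.006],"turn":0}]'|head -1; python3 -c "
from h import *;st()
im=cv2.cvtColor(camera('side'),cv2.COLOR_RGB2BGR);crop(im,255,200,325,270,9,'pics/s4c.png')"
```

```text
clock: 12.52
t12.52 p [ 0.5119 -0.02    0.0906] yaw_y -37.49 zax [-0. -0. -1.] q [-0.38  0.22  0.37  1.94 -0.09  1.   -0.62] F [ 6.7  -0.82 -4.24] M [-0.326 -1.112 -0.009] g 47.4
```

View pics/s4c.png

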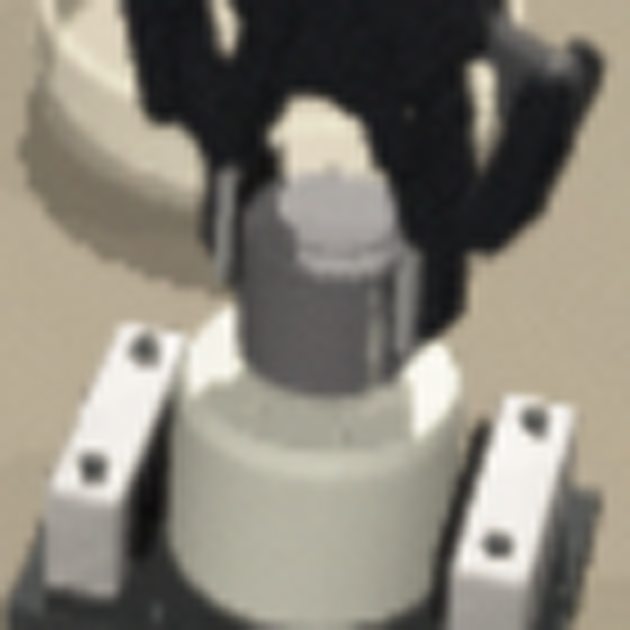

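The side crop shows the cap lifting: its underside, at row 390, now clears the shoulder. I relieve a small x side load and carry on lifting.

```bash
python3 -m handwheel '[{"jaw":44,"delta_pos":[0.0003,0.0004,-0.002],"turn":0},{"jaw":44,"delta_pos":[0.0003,0.0004,-0.005],"turn":0},{"jaw":44,"delta_pos":[0.0003,0.0004,-0.008],"turn":0}]'|head -1; python3 -c "from h import *;st()"
```

```text
clock: 12.82
t12.82 p [ 0.5116 -0.0197  0.0987] yaw_y -37.47 zax [-0.002  0.    -1.   ] q [-0.39  0.21  0.37  1.93 -0.09  1.02 -0.63] F [-0.64  0.07 -1.32] M [-0.025  0.046  0.069] g 47.6
```

Nearly free: -1.3 N is the cap's weight. I raise it well clear.

```bash
python3 -m handwheel '[{"jaw":44,"delta_pos":[0,0,-0.01],"turn":0},{"jaw":44,"delta_pos":[0,0,-0.02],"turn":0},{"jaw":44,"delta_pos":[0,0,-0.035],"turn":0},{"jaw":44,"delta_pos":[0,0,-0.05],"turn":0},{"jaw":44,"delta_pos":[0,0,-0.065],"turn":0},{"jaw":44,"delta_pos":[0,0,-0.08],"turn":0},{"jaw":44,"delta_pos":[0,0,-0.08],"turn":0},{"jaw":44,"delta_pos":[0,0,-0.08],"turn":0}]'|head -1; python3 -c "
from h import *;to((.499,-.268,.185),-37.5)
im=cv2.cvtColor(camera('side'),cv2.COLOR_RGB2BGR);crop(im,220,130,360,290,4,'pics/s5c.png')
im=cv2.cvtColor(camera('top'),cv2.COLOR_RGB2BGR);crop(im,140,160,400,290,3,'pics/t5c.png')"
```

```text
clock: 13.48
t13.48 p [ 0.513  -0.0198  0.18  ] yaw_y -37.47 zax [ 0.002  0.001 -1.   ] q [-0.4   0.12  0.38  1.84 -0.05  1.19 -0.66] F [ 0.01 -0.22 -0.74] M [ 0.026 -0.037 -0.036] g 47.6
delta [-0.2055  0.1399 -0.0052] turn 0.0002
```

View pics/s5c.png

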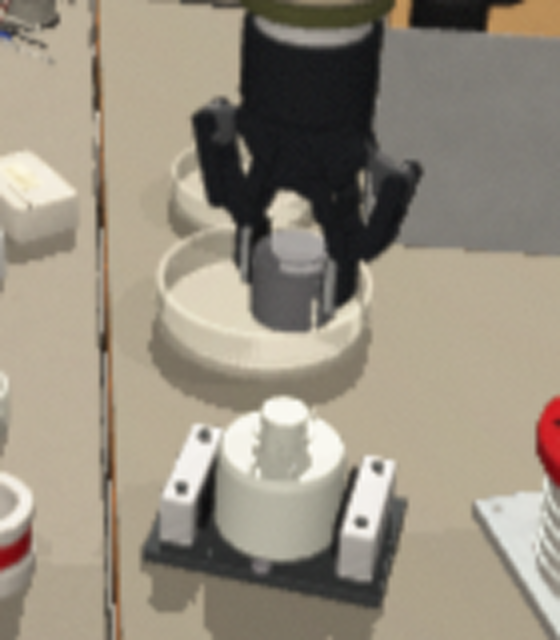

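View pics/t5c.png

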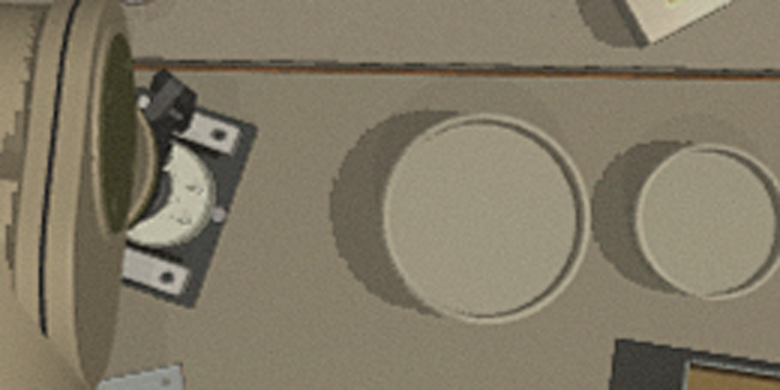

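The cap is held upright, with the bare neck visible at (285,430) in the side crop. The top crop shows the dish clear and unmoved at (485,218). I carry the cap over.

```bash
python3 -m handwheel '[{"jaw":44,"delta_pos":[-0.01,0.007,0],"turn":0},{"jaw":44,"delta_pos":[-0.03,0.0204,0],"turn":0},{"jaw":44,"delta_pos":[-0.055,0.0374,0],"turn":0},{"jaw":44,"delta_pos":[-0.08,0.0545,0],"turn":0},{"jaw":44,"delta_pos":[-0.11,0.075,0],"turn":0},{"jaw":44,"delta_pos":[-0.14,0.0953,0],"turn":0},{"jaw":44,"delta_pos":[-0.165,0.1123,0],"turn":0},{"jaw":44,"delta_pos":[-0.185,0.126,0],"turn":0},{"jaw":44,"delta_pos":[-0.198,0.135,0],"turn":0},{"jaw":44,"delta_pos":[-0.2055,0.14,0],"turn":0}]'|head -1
python3 -m handwheel '[{"jaw":44,"delta_pos":[0,0,0],"turn":0},{"jaw":44,"delta_pos":[0,0,0],"turn":0}]'|head -1; python3 -c "
from h import *;to((.499,-.268,.06),-37.5)
im=cv2.cvtColor(camera('side'),cv2.COLOR_RGB2BGR);crop(im,220,90,360,240,4,'pics/s6c.png')
im=cv2.cvtColor(camera('top'),cv2.COLOR_RGB2BGR);crop(im,140,160,440,384,2.5,'pics/t6c.png')"
```

```text
clock: 14.42
clock: 14.58
t14.58 p [ 0.4985 -0.2673  0.1782] yaw_y -37.48 zax [-0.001  0.001 -1.   ] q [-0.07  0.26  0.57  1.72 -0.15  1.21 -0.12] F [ 0.41  0.25 -1.83] M [0.039 0.021 0.016] g 47.1
delta [-0.0002  0.001   0.1182] turn 0.0001
```

View pics/s6c.png

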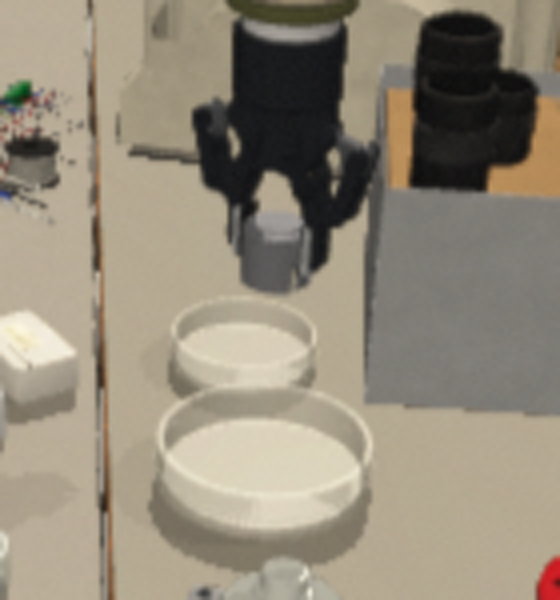

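View pics/t6c.png

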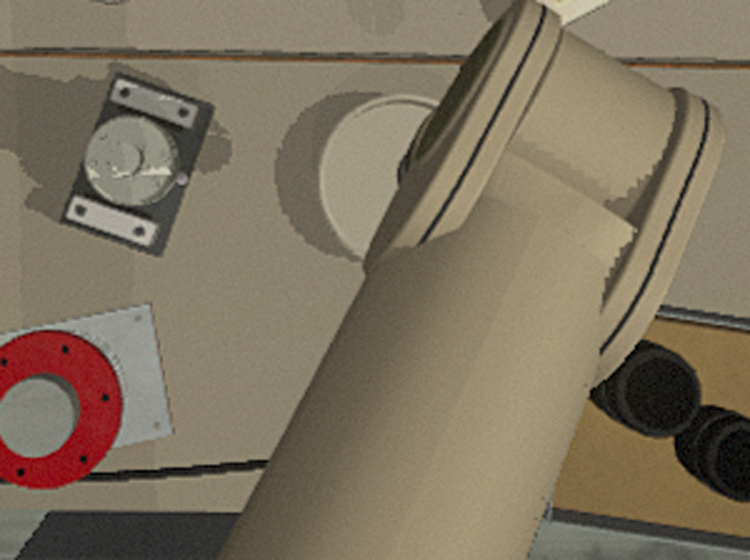

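Over the dish, the forearm passes close to the box with the black tubes (top crop, 645,390). Before descending I check clearance in the full side view.

```bash
python3 -c "
from h import *
im=cv2.cvtColor(camera('side'),cv2.COLOR_RGB2BGR);crop(im,200,0,512,220,2.5,'pics/s7.png')"
```

```text
(no output)
```

View pics/s7.png

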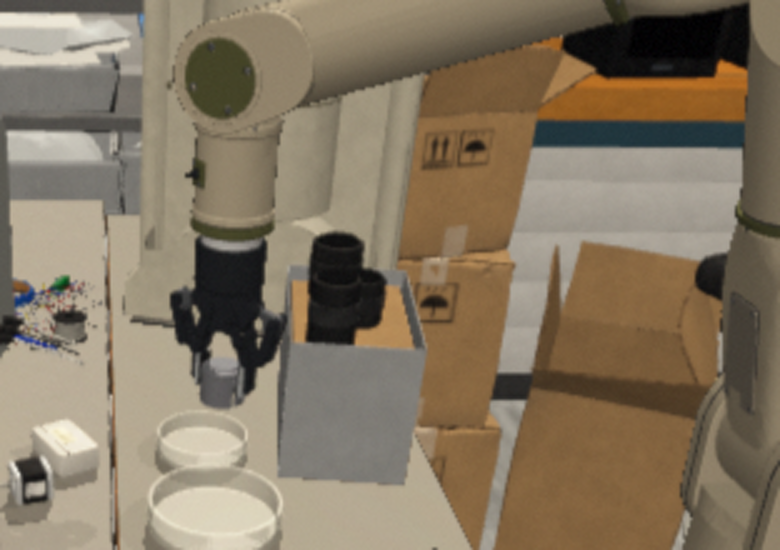

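```bash
python3 -c "
from h import *
print('forearm/wrist right edge',plane('top',(140+600/2.5,160+380/2.5),.5),plane('top',(140+550/2.5,160+510/2.5),.5),plane('top',(140+720/2.5,160+150/2.5),.5))
for z in(.2,.25,.3):print('tube left',plane('top',(140+600/2.5,160+390/2.5),z),'box corner',plane('top',(363,283),z))
print('side tube top line',[plane('side',(200+337/2.5,240/2.5),z).round(3) for z in(.2,.25,.3)])
"
```

```text
forearm/wrist right edge [ 0.39851946 -0.29042828  0.5       ] [ 0.34381517 -0.26699214  0.5       ] [ 0.50076498 -0.34870297  0.5       ]
tube left [ 0.34309311 -0.38850462  0.2       ] box corner [ 0.4018388  -0.35851717  0.2       ]
tube left [ 0.3516199  -0.37213766  0.25      ] box corner [ 0.40646252 -0.34414259  0.25      ]
tube left [ 0.36014669 -0.35577071  0.3       ] box corner [ 0.41108623 -0.32976801  0.3       ]
side tube top line [array([ 0.291, -0.697,  0.2  ]), array([ 0.323, -0.555,  0.25 ]), array([ 0.355, -0.413,  0.3  ])]
```

The forearm is about 7 cm to the side of the tubes and well above them, so the descent is clear. I go down in stages.

```bash
python3 -m handwheel '[{"jaw":44,"delta_pos":[0,0.001,0.015],"turn":0},{"jaw":44,"delta_pos":[0,0.001,0.035],"turn":0},{"jaw":44,"delta_pos":[0,0.001,0.055],"turn":0},{"jaw":44,"delta_pos":[0,0.001,0.075],"turn":0},{"jaw":44,"delta_pos":[0,0.001,0.095],"turn":0},{"jaw":44,"delta_pos":[0,0.001,0.11],"turn":0},{"jaw":44,"delta_pos":[0,0.001,0.12],"turn":0},{"jaw":44,"delta_pos":[0,0.001,0.124],"turn":0},{"jaw":44,"delta_pos":[0,0.001,0.124],"turn":0}]'|head -1; python3 -c "
from h import *;to((.499,-.268,.016),-37.5)
im=cv2.cvtColor(camera('side'),cv2.COLOR_RGB2BGR);crop(im,230,130,340,240,6,'pics/s8c.png')"
```

```text
clock: 15.48
t15.48 p [ 0.4994 -0.268   0.0544] yaw_y -37.42 zax [-0.001  0.001 -1.   ] q [-0.02  0.41  0.52  1.83 -0.24  0.97 -0.05] F [ 0.05  0.9  -0.94] M [-0.021  0.011 -0.001] g 47.2
delta [-0.0002 -0.0002  0.0384] turn 0.0004
```

View pics/s8c.png

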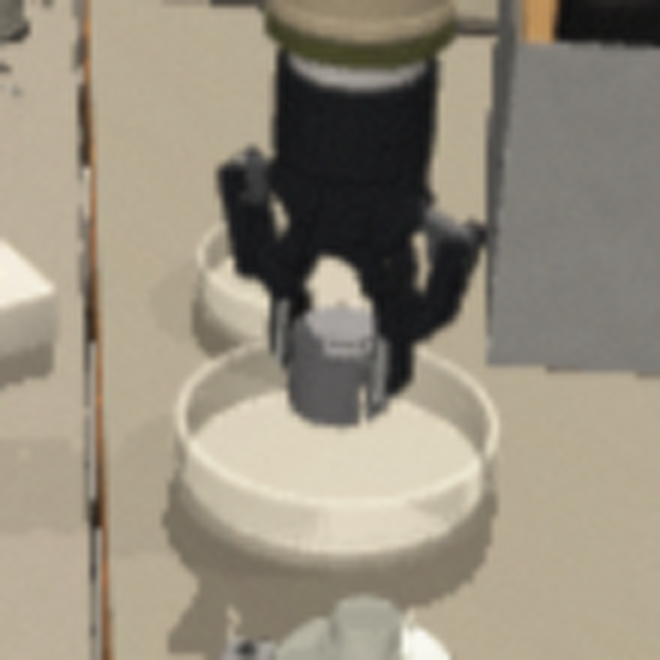

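The cap (338,365) is central above the dish floor (335,440). I lower it towards contact.

```bash
python3 -m handwheel '[{"jaw":44,"delta_pos":[0,0,0.01],"turn":0},{"jaw":44,"delta_pos":[0,0,0.02],"turn":0},{"jaw":44,"delta_pos":[0,0,0.028],"turn":0},{"jaw":44,"delta_pos":[0,0,0.034],"turn":0},{"jaw":44,"delta_pos":[0,0,0.036],"turn":0},{"jaw":44,"delta_pos":[0,0,0.036],"turn":0}]'|head -1; python3 -c "from h import *;st()"
```

```text
clock: 16.03
t16.03 p [ 0.499  -0.2686  0.0181] yaw_y -37.48 zax [-0.001  0.    -1.   ] q [-0.    0.46  0.5   1.85 -0.28  0.9  -0.02] F [-1.56 -0.81 -1.25] M [ 0.02   0.004 -0.031] g 47.7
```

```bash
python3 -m handwheel '[{"jaw":44,"delta_pos":[0,0,0.001],"turn":0},{"jaw":44,"delta_pos":[0,0,0.002],"turn":0},{"jaw":44,"delta_pos":[0,0,0.003],"turn":0},{"jaw":44,"delta_pos":[0,0,0.003],"turn":0}]'|head -1; python3 -c "from h import *;st()"
```

```text
clock: 16.37
t16.37 p [ 0.4995 -0.2687  0.0159] yaw_y -37.47 zax [ 0.  0. -1.] q [-0.    0.46  0.5   1.85 -0.28  0.9  -0.02] F [ 0.26  0.43 -1.96] M [-0.039 -0.021 -0.001] g 47.6
```

```bash
python3 -m handwheel '[{"jaw":44,"delta_pos":[0,0,0.0007],"turn":0},{"jaw":44,"delta_pos":[0,0,0.0015],"turn":0},{"jaw":44,"delta_pos":[0,0,0.0015],"turn":0}]'|head -1; python3 -c "from h import *;st()"
```

```text
clock: 16.62
t16.62 p [ 0.4996 -0.2687  0.0157] yaw_y -37.48 zax [ 0.001  0.001 -1.   ] q [-0.    0.46  0.5   1.85 -0.28  0.9  -0.02] F [-7.1   3.47 15.13] M [ 0.769  1.391 -0.016] g 47.7
```

The floor is reached: +15 N at TCP z 0.0157. I back off slightly and open.

```bash
python3 -m handwheel '[{"jaw":44,"delta_pos":[0,0,-0.0006],"turn":0},{"jaw":44,"delta_pos":[0,0,-0.0006],"turn":0}]'|head -1; python3 -c "from h import *;st()"; python3 -m handwheel '[{"jaw":50,"delta_pos":[0,0,0],"turn":0},{"jaw":54,"delta_pos":[0,0,0],"turn":0},{"jaw":58,"delta_pos":[0,0,0],"turn":0},{"jaw":62,"delta_pos":[0,0,0],"turn":0},{"jaw":66,"delta_pos":[0,0,0],"turn":0},{"jaw":70,"delta_pos":[0,0,0],"turn":0},{"jaw":74,"delta_pos":[0,0,0],"turn":0},{"jaw":74,"delta_pos":[0,0,0],"turn":0},{"jaw":74,"delta_pos":[0,0,0],"turn":0}]'|head -1; python3 -c "
from h import *;st()
im=cv2.cvtColor(camera('side'),cv2.COLOR_RGB2BGR);crop(im,230,130,340,240,6,'pics/s9c.png')"
```

```text
clock: 16.78
t16.78 p [ 0.4996 -0.2687  0.0158] yaw_y -37.48 zax [ 0.001  0.    -1.   ] q [-0.    0.46  0.5   1.85 -0.28  0.9  -0.02] F [-4.06  1.57 10.5 ] M [0.537 0.904 0.026] g 47.6
clock: 17.53
t17.53 p [ 0.4995 -0.2687  0.015 ] yaw_y -37.47 zax [ 0.  0. -1.] q [-0.    0.47  0.5   1.85 -0.28  0.9  -0.02] F [ 0.29 -0.54 -0.07] M [-0.018  0.002  0.004] g 74.2
```

View pics/s9c.png

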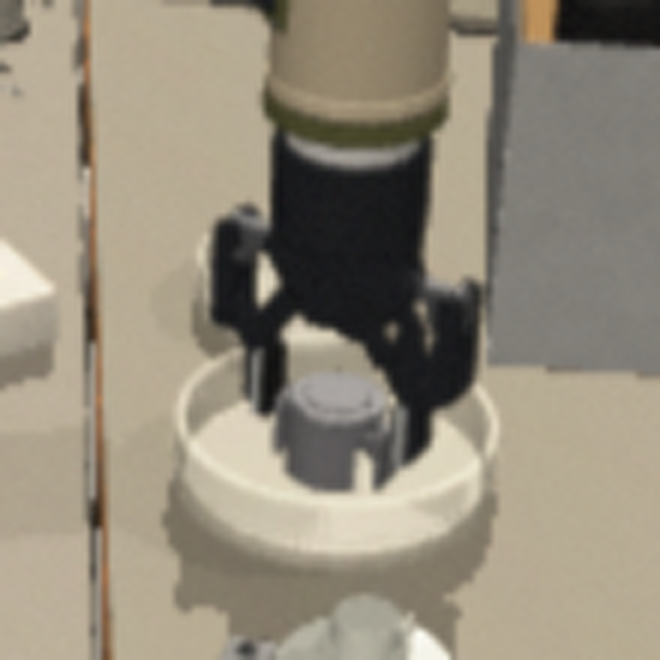

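The cap stands on the dish floor at (335,430), released, with the fingers clear on both sides. I retreat straight up.

```bash
python3 -m handwheel '[{"jaw":74,"delta_pos":[0,0,-0.006],"turn":0},{"jaw":74,"delta_pos":[0,0,-0.015],"turn":0},{"jaw":74,"delta_pos":[0,0,-0.03],"turn":0},{"jaw":74,"delta_pos":[0,0,-0.05],"turn":0},{"jaw":74,"delta_pos":[0,0,-0.075],"turn":0},{"jaw":74,"delta_pos":[0,0,-0.105],"turn":0},{"jaw":74,"delta_pos":[0,0,-0.135],"turn":0},{"jaw":74,"delta_pos":[0,0,-0.165],"turn":0},{"jaw":74,"delta_pos":[0,0,-0.18],"turn":0},{"jaw":74,"delta_pos":[0,0,-0.18],"turn":0}]'|head -1; python3 -m handwheel '[{"jaw":74,"delta_pos":[0.03,-0.02,0],"turn":0},{"jaw":74,"delta_pos":[0.06,-0.04,0],"turn":0},{"jaw":74,"delta_pos":[0.09,-0.06,0],"turn":0},{"jaw":74,"delta_pos":[0.12,-0.08,0],"turn":0},{"jaw":74,"delta_pos":[0.15,-0.1,0],"turn":0},{"jaw":74,"delta_pos":[0.18,-0.12,0],"turn":0},{"jaw":74,"delta_pos":[0.2,-0.14,0],"turn":0},{"jaw":74,"delta_pos":[0.2,-0.14,0],"turn":0},{"jaw":74,"delta_pos":[0.2,-0.14,0],"turn":0}]'|head -1; python3 -c "
from h import *;st()
im=cv2.cvtColor(camera('side'),cv2.COLOR_RGB2BGR);cv2.imwrite('pics/side9.png',im);crop(im,180,120,340,320,3,'pics/s10c.png')
im=cv2.cvtColor(camera('top'),cv2.COLOR_RGB2BGR);cv2.imwrite('pics/top9.png',im)"
```

```text
clock: 18.42
clock: 19.17
t19.17 p [ 0.5097 -0.0232  0.1949] yaw_y -37.28 zax [-0.  0. -1.] q [-0.41  0.1   0.39  1.83 -0.04  1.22 -0.66] F [-0.68 -0.42  0.39] M [-0.036  0.001 -0.041] g 74.0
```

View pics/s10c.png

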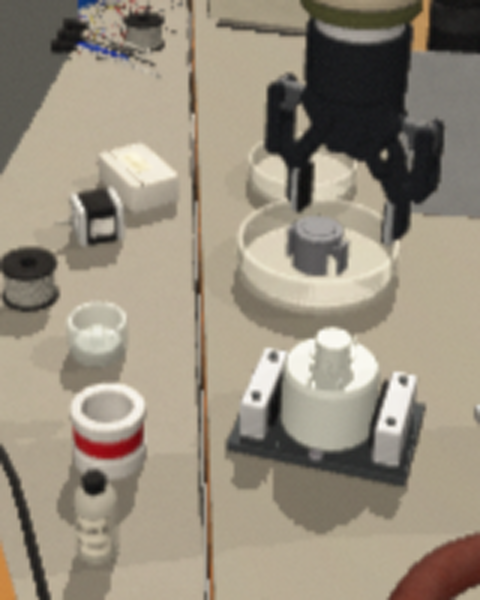

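View pics/top9.png

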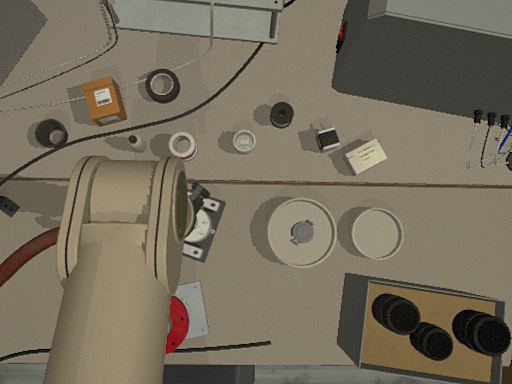

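The top view shows the cap at (302,232), central in the large dish at the same pixel. The bystanders at (137,143), (183,145) and (244,140) are unmoved. The side view shows the cap upright and the arm clear of everything.

```bash
python3 -c "
from h import *
print(plane('top',(302,232),.047))
from workcell import hand_in
print(hand_in());st()"
```

```text
[ 0.49868752 -0.26642138  0.047     ]
the job is handed in; nothing more can be done
None
the job is handed in; nothing more can be done
```

The cap is off the jar and standing upright, let go, in the middle of the large dish. I handed the job in at about 19 s; it gave no verdict.

- **Squeeze and turn:** I squeezed both tabs at 30 N (opening 47.5 mm) and turned anticlockwise in small steps. The stop came at about 1.25 rad, where the twist rose from about 0.06 to 0.39 N m.
- **Lift:** I eased off about 3° and lifted. The pull stayed under 5 N vertically, with a brief side load of up to about 7 N that I relieved on the way up.
- **Placing:** The cap met the dish floor with about 15 N before I backed off and opened. That was about 2 mm higher than I had worked out, so the cap probably slid a little in the grip.
- **Last checks:** In the last pictures the cap is upright and within about 2 mm of the dish's centre. The dish and the three bystanders have not moved, and the arm touches nothing. No check failed.

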